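Shut the label printer and hold its strip tensioner wound

TASK

A new reel is in the slide-label printer. Push the printer's open front door shut until it seats on its catch, and only then swing the spring-loaded arm of the strip tensioner round to its stop and hold it there, so that a colleague can thread the strip: finish while still holding the arm against the stop with the gripper's fingers, do not let it go. Leave the other things on the bench where they are.

Things in the scene. Friction and masses are not known exactly. Their poses are not given: they have to be found in the camera images.
- printer: slide-label printer, a fixed grey case 125 (x) x 170 (y) x 125 (z) mm on black feet, with a paper reel inside, open at the front (own -x). Origin on the bench under the middle of its front face; the case runs from there to its own +x. It stands left or right of the tensioner: the two change places
- printer_door (a joint): front door, grey panel with dark-framed window, 164 wide x 100 high x 8 mm, 18 to 118 mm above the bench, hinged at the printer's front left (own +y) edge. Rad: 0 = shut, grows as it swings out to the printer's -x (at most 1.3); stays where left. A ball catch acts over the last 0.08 rad: push through it (5 to 10 N near the free edge) until the door reads 0; the catch then keeps it
- door_hinge (a point): point on the door's hinge line, 120 mm above the bench; the door's outer face lies 10 mm outside the plane through the hinge line
- door_edge (a point): point on the door's outer face near its free edge, at door-frame x -10 mm, 145 mm from the hinge line, 120 mm above the bench (2 mm above the door's upper edge); its frame is the door's: +x goes from the outer face inwards (the way to push), +y along the door towards the hinge
- tensioner: strip tensioner, a fixed aluminium base 110 x 110 x 10 mm with a round hanger post in its middle that carries a black pivot body and the cage arm, and a short thin rubber-capped stop post, 72 mm high, at the front. Origin on the bench under the pivot axis
- pivot_axis (a point): point on the arm's vertical pivot axis, 125 mm above the bench
- tension_arm (a joint): cage arm: two aluminium plates with two grey rollers between, 58 to 82 mm above the bench, 85 mm from pivot axis to outer roller. Rad: 0 = at rest, pointing to the tensioner's -y; grows clockwise seen from above to 1.2 = at the stop, pointing mostly to the tensioner's -x (front). A spring drives it back: about 2 N at the post at rest, 5.5 N at the stop; let go, it flies back
- finger_post (a point): top of the upright grey finger post on the outer end of the cage arm: a round pin of 12 mm diameter, standing free from 82 to 125 mm above the bench (the point is at its top), 85 mm from the pivot axis. Pinch it from above or push it from behind.
- marker: bystander: pen lying between the two machines, 11 x 130 x 14 mm
- coverslips: bystander: small pale box lying between the two machines, 46 x 62 x 16 mm
- tape: bystander: roll of tape, 85 x 83 x 25 mm
- timer: bystander: small white timer, 60 x 66 x 18 mm
- wax: bystander: wax block, 34 x 42 x 22 mm
- eyepiece: bystander: microscope eyepiece, 34 mm across, 48 mm high
Not all that is in view belongs to the job. What is shaped like the tensioner but purple is not meant.

How it is judged:
By the outcome, as a careful person would: the job done as asked, in the order asked, and still so for the second after the job is handed in, while the arm keeps its last pose, push and grip.
It also fails if it takes over 48 s, if anything falls off the work surface, if the arm or the gripper's body presses on something with over 40 N, if the wrist force passes 120 N, or if a joint passes its speed limit or range.

ROBOT

A 7-joint arm with a two-finger parallel gripper is mounted at the origin on a cart in front of the work surface, level with it; the furniture and walls round the work are solid. World frame = base frame: x ahead of the robot, y to its left, z up, the work surface at z = 0. Lengths are in m, angles in rad, forces in N, time in s.
With the tool pointing down it reaches from about 0.4 to 0.9 m from the base axis. Payload 5.5 kg.
Tool frame: the origin (TCP) lies on the centre line of the jaws, within the pads' length; the fingertips stand 8 mm ahead of it and the grasp point (between the pads) lies 11 mm behind it; z points along the fingers, y is the line along which they close (so a half turn about z gives the same grasp; the last joint's range is limited). The gripper opens to 92 mm and grips with 3 to 60 N. Pads are 19 mm wide; open, the fingers measure 130 mm over their backs; the gripper's body (75 mm by 190 mm) begins 47 mm behind the grasp point.
Start: joints at [1.549, 0.501, -0.427, 1.55, 0.221, 1.138, -0.21], TCP at [0.183, -0.624, 0.209] pointing down, gripper open.
Joint ranges: [-2.88, 2.88], [-0.31, 2.03], [-1.54, 1.56], [0.2, 2.42], [-1.41, 4.55], [0.19, 2.02], [-2.57, 2.57]. Speed limits (rad/s): [2.57, 2.57, 3.14, 3.14, 3.14, 3.14, 3.14].

INTERFACE

Orientations are given as a unit quaternion [x, y, z, w].
In Python, from rig import manip, grab_frame, camera_model, job_done gives the robot as it stands. The module is installed in compiled form; this text tells all that it offers.
- The arm moves only by the tool arm_command, never from a script. Its argument "rows" is a list that holds one entry, the list of rows, each a list of 4 numbers: the shift along the tool's x, y, z in m, then the turn about the tool's z in degrees. In form: [[[dx, dy, dz, twist], ...]]. A call has 1 to 20 rows; each row shifts and turns the commanded pose from where the row before left it, along the tool's axes as they then stand; what a row does not reach is not made up. A row lasts 1/12 s, in which the tool goes at most 41.7 mm and 7.16 degrees, less where a joint would pass 70% of its speed; a pose out of reach is approached as far as the arm can. A call is refused whole if a number of a shift passes 0.0417 or a number of a turn 7.16, either way. A call with a gripper value outside its range is refused whole. "grip" is the gripper command: -1 is fully open, 1 is shut, values between are in proportion, set as the call begins (left out, the last holds). The fingers move at their own pace and stop on an object; "force" is the grip in N (left out, the last holds). Time passes only in rows, so rows that do not move let the fingers close. It gives the time, the measured TCP pose, the force, the opening and the grip force at its end, in the units of the state.
- manip.state(): the state, without advancing time (a new reading comes with each control period).
- grab_frame(name): name is "scene" or "side" or "wrist"; returns (picture, depth): 420x560x3 uint8, blue, green, red; 420x560 float32, m along the optical axis (not along the pixel's ray), 0 where there is no reading.
- camera_model(name): a dict with "fx", "fy", "cx", "cy" (pixels), "cam_to_world" (4x4, takes a point from camera to world coordinates). Camera axes: x right, y up, looking along -z (the intrinsics and any distortion apply to the point x, -y, -z); pixel columns grow to the right and rows downward; lengths in m; the calibration is good to about 2 mm. A picture is of the moment at which its call begins: read the wrist's pose just before it. camera_model takes no time and is no camera call; for the wrist camera it gives the pose at the moment of the call.
- job_done(): hands the job in; it is judged then, once.
The state is a dict: "t": time; "joints": joint angles; "joint_velocities": joint speeds; "effort": joint torques, N m; "ee_pos": TCP position; "tool_rot": TCP orientation; "contact_force": force on the tool from outside, world axes, zero at the start; "ft_torque": the same for the moment, N m; "opening": finger opening in m; "grasp_force": force on a finger pad.
Only numpy, scipy, OpenCV 4.12 (cv2) and the standard library are available. Lean on these libraries where they do the work, as an engineer would, in place of code of your own. Each camera call takes 0.05 s, during which the arm holds its last target. There are 200 camera calls.

## Working session

There is one attempt and no reset: what is moved stays moved. The work goes in short steps, Python scripts to look and compute and a tool call to move; the robot and the scene stay as the last step left them, time stands still between calls to the robot, and variables do not carry over. Pictures are saved under pics/ and viewed, at most 10 in all, crops included, and the job is handed in when it is done.

Besides the shell and the picture viewer there is one more tool, called after "Emit:" as a command line: name --argument value ..., lists and objects as JSON in quotes. arm_command: Moves the arm, as the interface text tells. Its arguments: {"type":"object","properties":{"rows":{"type":"array"},"grip":{"type":"number"},"force":{"type":"number"}},"required":["rows"]}

```bash
mkdir -p pics
cat > h.py <<'E'
import numpy as np, cv2
from rig import manip, grab_frame, camera_model, job_done
def P(cam,dep,u,v):
    c=cam; d=dep[v-1:v+2,u-1:u+2]; d=np.median(d[d>0]) if (d>0).any() else 0
    p=np.array([(u-c['cx'])/c['fx']*d, -(v-c['cy'])/c['fy']*d, -d, 1])
    return (np.array(c['cam_to_world'])@p)[:3]
E
python3 - <<'E'
from h import *
for n in ["scene","side"]:
    c=camera_model(n); im,d=grab_frame(n); cv2.imwrite(f'pics/{n}0.png',cv2.resize(im,(784,588))); np.savez(f'{n}0.npz',im=im,d=d)
    print(n,{k:v for k,v in c.items()})
print(manip.state())
E
```

```text
scene {'fx': 457.02866347514583, 'fy': 457.02866347514583, 'cx': 284.3897474669216, 'cy': 214.70995920828986, 'cam_to_world': array([[-0.82633507,  0.38821467, -0.40799475, -0.02939406],
       [-0.56303626, -0.5857688 ,  0.58297949,  0.8532429 ],
       [-0.0126694 ,  0.71145224,  0.70262024,  1.11888378],
       [ 0.        ,  0.        ,  0.        ,  1.        ]])}
side {'fx': 495.0387107215426, 'fy': 495.0387107215426, 'cx': 292.0441281414247, 'cy': 213.78733618385476, 'cam_to_world': array([[-0.85142244,  0.27957766, -0.44375237, -0.23878559],
       [-0.52414923, -0.48363751,  0.70097243,  1.2192787 ],
       [-0.01863906,  0.82941612,  0.55832024,  1.05937995],
       [ 0.        ,  0.        ,  0.        ,  1.        ]])}
{'t': 0.1, 'joints': array([ 1.54918363,  0.50174157, -0.42679873,  1.55135437,  0.22080147,
        1.13830349, -0.21032085]), 'joint_velocities': array([-2.10206400e-03, -1.76544589e-03,  4.96980255e-04, -2.95367491e-03,
       -1.56927030e-03,  9.09032664e-05, -4.29715377e-04]), 'effort': array([-1.06858369e-02, -5.67878330e+01, -5.83847970e+00, -2.79921269e+01,
       -6.90748519e-02,  2.40849081e-02,  3.85236930e-06]), 'ee_pos': array([ 0.18240526, -0.62318559,  0.20848547]), 'tool_rot': array([ 9.89875386e-01,  1.41936433e-01, -9.93355450e-05, -8.71546190e-04]), 'contact_force': array([-0.02929096,  0.85814981, -0.12558322]), 'ft_torque': array([-0.00972208,  0.00362961,  0.01024082]), 'grasp_force': 0.0, 'opening': 0.09182670492681777}
```

View pics/scene0.png

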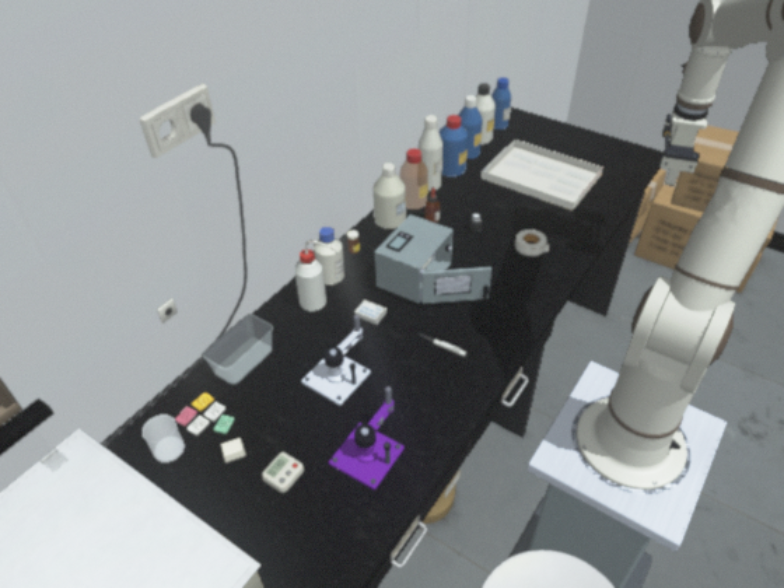

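View pics/side0.png

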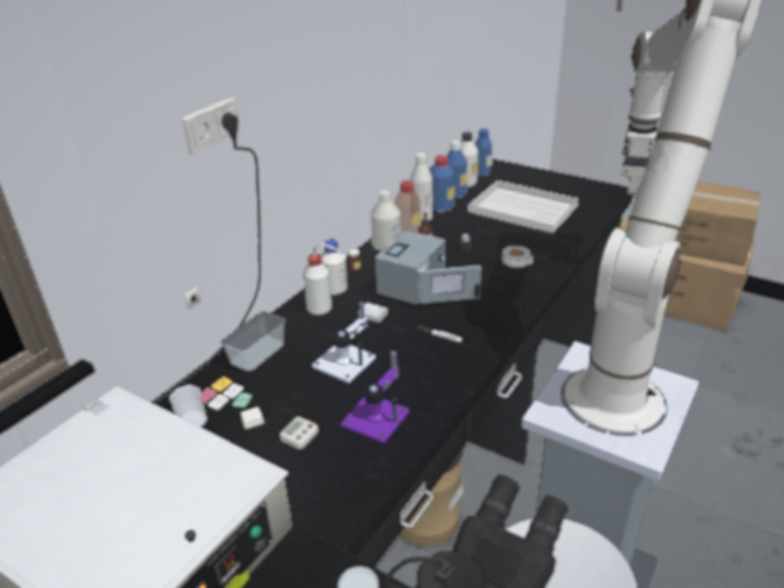

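Scene view (784 wide): the printer is at (415,255), with its door open from the hinge at about (420,295) to the free edge at about (490,270). The aluminium tensioner is at (336,375), with its post top at about (357,320). The purple lookalike is at (367,455). I'll take an enlarged crop for closer measurement.

Run:
```python
from h import *
z=np.load('scene0.npz');im=z['im'];d=z['d'];c=camera_model('scene')
cr=im[145:295,205:365]; cv2.imwrite('pics/crop0.png',cv2.resize(cr,(640,600),interpolation=cv2.INTER_CUBIC)) 
for nm,(u,v) in dict(base=(240,268),pivot=(238,252),post=(255,230),armr=(250,243),top=(285,180),doorfree=(347,194),doorh=(304,196),pen=(323,248),cov=(265,222),tl=(287,157),tr=(322,167),bl=(270,180)).items(): print(nm,P(c,d,u,v).round(3))
```

```text
base [0.588 0.212 0.025]
pivot [0.594 0.205 0.09 ]
post [0.595 0.119 0.108]
armr [0.592 0.151 0.08 ]
top [ 0.638 -0.108  0.126]
doorfree [ 0.441 -0.18   0.107]
doorh [ 0.551 -0.089  0.112]
pen [ 0.424 -0.008  0.013]
cov [0.647 0.002 0.014]
tl [ 0.782 -0.331  0.02 ]
tr [ 0.582 -0.257  0.107]
bl [ 0.684 -0.085  0.122]
```

View pics/crop0.png

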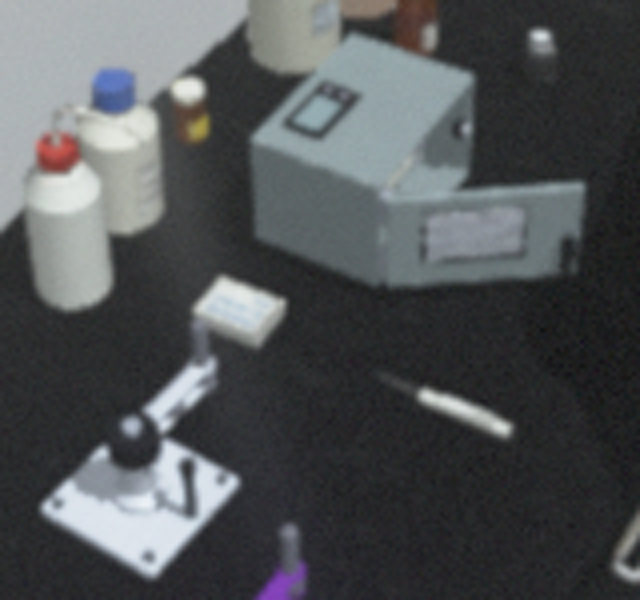

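```bash
cat >> h.py <<'E'
def R(c,u,v,z):
    T=np.array(c['cam_to_world']); r=T[:3,:3]@np.array([(u-c['cx'])/c['fx'],-(v-c['cy'])/c['fy'],-1]); o=T[:3,3]
    return o+r*(z-o[2])/r[2]
E
python3 - <<'E'
from h import *
c=camera_model('scene')
for n,x,y,z in [('post',198,322,.125),('postbase',200,360,.082),('pivot',131,421,.125),('dh',388,192,.118),('df',584,184,.118),('c1',352,37,.125),('c2',474,75,.125),('c3',254,137,.125),('c4',383,190,.125),('b1',40,507,.01),('b2',153,577,.01),('b3',240,483,.01),('stop',186,465,.072),('pen1',512,432,.01),('pen2',380,376,.01)]:
    print(n,R(c,x/4+205-.4,y/4+145-.4,z).round(3))
E
```

```text
post [0.599 0.116 0.125]
postbase [0.6   0.116 0.082]
pivot [0.58  0.222 0.125]
dh [ 0.563 -0.094  0.118]
df [ 0.434 -0.19   0.118]
c1 [ 0.698 -0.244  0.125]
c2 [ 0.579 -0.257  0.125]
c3 [ 0.69  -0.083  0.125]
c4 [ 0.563 -0.087  0.125]
b1 [0.654 0.257 0.01 ]
b2 [0.541 0.26  0.01 ]
b3 [0.54  0.152 0.01 ]
stop [0.551 0.2   0.072]
pen1 [ 0.39 -0.01  0.01]
pen2 [ 0.51  -0.002  0.01 ]
```

Emit:
arm_command --rows '[[[0.0246,-0.0259,0,0],[0.0246,-0.0259,0,0],[0.0246,-0.0259,0,0],[0.0246,-0.0259,0,0],[0.0246,-0.0259,0,0],[0.0246,-0.0259,0,0],[0.0246,-0.0259,0,0],[0.0246,-0.0259,0,0],[0.0246,-0.0259,0,0],[0.0246,-0.0259,0,0],[0.0246,-0.0259,0,0],[0.0246,-0.0259,0,0],[0.0246,-0.0259,0,0],[0.0246,-0.0259,0,0],[0.0246,-0.0259,0,0]]]' --grip 1 --force 30

```text
t: 1.35
ee_pos: [0.4278, -0.1457, 0.2094]
tool_rot: [0.99, 0.142, -0.0, 0.0]
contact_force: [0.2, -0.8, 0.1]
opening: 0.0008
grasp_force: 0.0
```

Emit:
arm_command --rows '[[[0,0,0,7],[0,0,0,7],[0,0,0,7],[0,0,0,7],[0,0,0,7],[0,0,0,7],[0,0,0,7],[0,0,0,7],[0,0,0,7],[0,0,0,7],[0,0,0,0]]]'

```text
t: 2.27
ee_pos: [0.4273, -0.1472, 0.2092]
tool_rot: [0.891, -0.453, -0.0, 0.0]
contact_force: [-0.3, 0.3, 0.0]
opening: 0.0003
grasp_force: 0.0
```

```bash
cat > st.py <<'E'
from h import *
s=manip.state(); from scipy.spatial.transform import Rotation as Ro
M=Ro.from_quat(s['tool_rot']).as_matrix()
print(s['t'],s['ee_pos'].round(4),'xaxis deg',np.degrees(np.arctan2(M[1,0],M[0,0])).round(1),'F',s['contact_force'].round(1),'op',round(s['opening'],4),'gf',s['grasp_force'],s['joints'].round(2))
def to(x,y,z): 
    d=M.T@(np.array([x,y,z])-s['ee_pos']); print('tool delta',d.round(4),np.linalg.norm(d).round(3))
E
python3 - <<'E'
from st import *
to(.427,-.146,.09)
c=camera_model('scene');print('purple post',R(c,290/4+204.6,525/4+144.6,.125))
im,d=grab_frame('wrist');cv2.imwrite('pics/w1.png',im);np.savez('w1.npz',im=im,d=d,**{k:v for k,v in camera_model('wrist').items()})
E
```

```text
2.2667 [ 0.4273 -0.1472  0.2092] xaxis deg -53.9 F [-0.3  0.3  0. ] op 0.0003 gf 0.0 [ 0.84  0.15 -0.62  2.02  0.1   1.   -2.34]
tool delta [-0.0011 -0.0005  0.1192] 0.119
purple post [0.43071755 0.2356295  0.125     ]
```

View pics/w1.png

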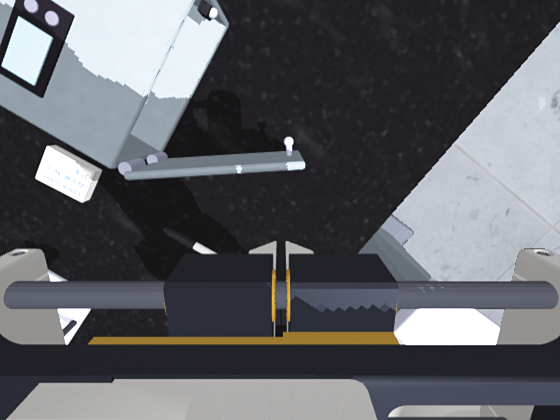

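Run:
```python
from st import *
c=np.load('w1.npz')
for n,u,v,z in [('hinge outer',128,179,.118),('free outer',304,167,.118),('case hinge-side',113,167,.125),('case other',228,22,.125),('hinge pin',125,168,.12)]:
    p=R(c,u,v,z);print(n,p.round(4)); to(*p)
```

```text
2.3167 [ 0.4273 -0.1471  0.2092] xaxis deg -53.5 F [ 0.2 -0.1  0.1] op 0.0003 gf 0.0 [ 0.84  0.15 -0.62  2.02  0.11  1.   -2.33]
hinge outer [ 0.5534 -0.0851  0.118 ]
tool delta [ 0.025  -0.1382  0.0911] 0.167
free outer [ 0.4327 -0.188   0.118 ]
tool delta [0.0361 0.0199 0.0912] 0.1
case hinge-side [ 0.5668 -0.09    0.125 ]
tool delta [ 0.0369 -0.1461  0.0841] 0.173
case other [ 0.548  -0.2415  0.125 ]
tool delta [ 0.1476 -0.041   0.0841] 0.175
hinge pin [ 0.5596 -0.0932  0.12  ]
tool delta [ 0.0353 -0.1384  0.0891] 0.168
```

The wrist view shows the door's top edge from the hinge at about (125,170) to the free edge at about (303,165). The closed fingers at (280,250) are on the outer side, about 138 mm from the hinge. Next I'll descend and start the arc.

Emit:
arm_command --rows '[[[0,0,0.03,0],[0,0,0.03,0],[0,0,0.03,0],[0,0,0.03,0],[0,0,0,0],[0.008,0,0,0],[0.007,0,0,0],[0.007,0,0,0]]]'

```text
t: 2.98
ee_pos: [0.4429, -0.1664, 0.0914]
tool_rot: [0.892, -0.451, 0.002, -0.0]
contact_force: [0.3, 0.2, 0.2]
opening: 0.0007
grasp_force: 0.1
```

Emit:
arm_command --rows '[[[0.0072,0.001,0,-3],[0.0072,0.001,0,-3],[0.0072,0.001,0,-3],[0.0072,0.001,0,-3],[0.0072,0.001,0,-3],[0.0072,0.001,0,-3],[0.0072,0.001,0,-3],[0.0072,0.001,0,-3],[0.0072,0.001,0,-3],[0.0072,0.001,0,-3],[0.0072,0.001,0,-3],[0.0072,0.001,0,-3],[0.0072,0.001,0,-3],[0.0072,0.001,0,-3]]]'

```text
t: 4.15
ee_pos: [0.5161, -0.2338, 0.0916]
tool_rot: [0.995, -0.101, 0.001, 0.001]
contact_force: [0.7, 0.5, 0.2]
opening: 0.0005
grasp_force: 0.2
```

Run:
```python
from st import *
to(.5596,-.0932,.09)
im,d=grab_frame('wrist');cv2.imwrite('pics/w2.png',im);np.savez('w2.npz',im=im,d=d,**{k:v for k,v in camera_model('wrist').items()})
```

```text
4.15 [ 0.5161 -0.2338  0.0916] xaxis deg -11.6 F [0.7 0.5 0.2] op 0.0005 gf 0.19319807644933462 [ 0.89  0.56 -0.67  1.86  0.44  0.88 -1.76]
tool delta [ 0.0143 -0.1465  0.0014] 0.147
```

View pics/w2.png

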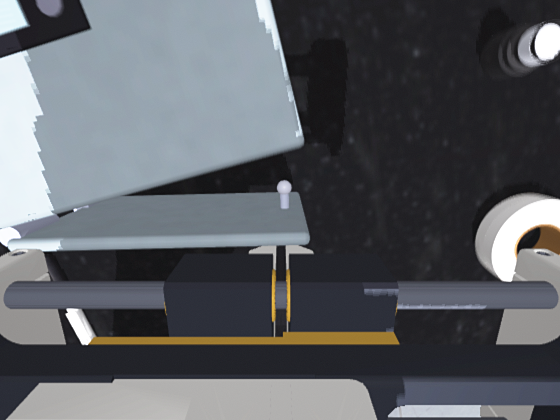

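The door is moving with the fingers. The case's front edge (60,215)–(303,145) is about 16° away from the door's line. I'll continue the arc, slowly near the catch.

Emit:
arm_command --rows '[[[0.0076,0.001,0,-3],[0.0076,0.001,0,-3],[0.0076,0.001,0,-3],[0.0026,0.0003,0,-1],[0.0026,0.0003,0,-1],[0.0026,0.0003,0,-1],[0.0026,0.0003,0,-1]]]'

```text
t: 4.78
ee_pos: [0.547, -0.24, 0.0899]
tool_rot: [1.0, 0.012, 0.0, 0.0]
contact_force: [0.1, 0.0, 0.2]
opening: -0.0
grasp_force: 0.2
```

Emit:
arm_command --rows '[[[0.0026,0.0003,0,-1],[0.0026,0.0003,0,-1],[0.0013,0.0002,0,-0.5]]]'

```text
t: 5.03
ee_pos: [0.5509, -0.2403, 0.0891]
tool_rot: [0.999, 0.034, -0.003, 0.0]
contact_force: [-10.6, 0.3, 7.6]
opening: 0.0006
grasp_force: 4.9
```

Emit:
arm_command --rows '[[[0.0013,0,0,-0.5],[0.0013,0,0,-0.5],[0,0,0,0]]]'

```text
t: 5.28
ee_pos: [0.5508, -0.2406, 0.0887]
tool_rot: [0.999, 0.042, -0.005, 0.0]
contact_force: [-13.2, 0.6, 10.6]
opening: 0.0003
grasp_force: 6.9
```

Run:
```python
from st import *
im,d=grab_frame('wrist');im2,_=grab_frame('scene')
cv2.imwrite('pics/w3.png',np.hstack([im[60:340,:],cv2.resize(im2[130:230,240:380],(392,280),interpolation=cv2.INTER_CUBIC)])[:,:][:, 0:952][:, 152:952])
```

```text
5.2833 [ 0.5508 -0.2406  0.0887] xaxis deg 4.8 F [-13.2   0.6  10.6] op 0.0003 gf 6.93702411124832 [ 0.89  0.64 -0.71  1.76  0.51  0.95 -1.52]
```

View pics/w3.png

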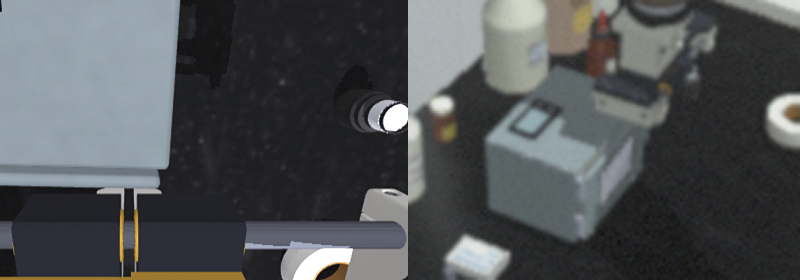

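Emit:
arm_command --rows '[[[0.0015,0,0,0],[0.0015,0,0,0],[0,0,0,0],[0,0,0,0]]]'

```text
t: 5.72
ee_pos: [0.5508, -0.2406, 0.0887]
tool_rot: [0.999, 0.041, -0.008, 0.0]
contact_force: [-20.6, 0.4, 17.6]
opening: 0.0008
grasp_force: 10.9
```

Emit:
arm_command --rows '[[[-0.01,0,0,0],[-0.01,0,0,0],[-0.01,0,0,0],[0,0,-0.03,0],[0,0,-0.03,0],[0,0,-0.03,0],[0,0,-0.03,0],[0,0,0,0]]]'

```text
t: 6.38
ee_pos: [0.533, -0.2429, 0.2157]
tool_rot: [0.999, 0.042, 0.005, 0.002]
contact_force: [1.0, -1.2, 1.0]
opening: 0.0003
grasp_force: 0.0
```

Run:
```python
from st import *
to(.598,.119,.2)
im,d=grab_frame('wrist');cv2.imwrite('pics/w4.png',im);np.savez('w4.npz',im=im,d=d,**{k:v for k,v in camera_model('wrist').items()})
```

```text
6.3833 [ 0.533  -0.2429  0.2157] xaxis deg 4.9 F [ 1.  -1.2  1. ] op 0.0003 gf 0.0 [ 1.    0.46 -0.82  1.71  0.37  1.12 -1.41]
tool delta [ 0.0952 -0.3552  0.0148] 0.368
```

View pics/w4.png

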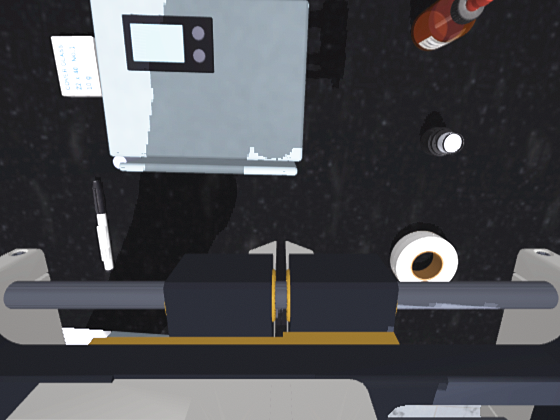

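The view shows the door flush with the case: door edge (118,170)–(297,173), case edge (108,155)–(303,160). It took a 20 N push without moving, so it is seated. Next I'll go to the tensioner.

Emit:
arm_command --rows '[[[0.0037,-0.0355,0,0],[0.0037,-0.0355,0,0],[0.0037,-0.0355,0,0],[0.0037,-0.0355,0,0],[0.0037,-0.0355,0,0],[0.0037,-0.0355,0,0],[0.0037,-0.0355,0,0],[0.0037,-0.0355,0,0],[0.0037,-0.0355,0,0],[0.0037,-0.0355,0,0],[0,0,0,-4],[0,0,0,-4],[0,0,0,-4],[0,0,0,-4],[0,0,0,0]]]' --grip 0

```text
t: 7.68
ee_pos: [0.5353, 0.1146, 0.2081]
tool_rot: [0.983, 0.182, -0.001, -0.0]
contact_force: [-0.1, 0.1, 0.1]
opening: 0.0458
grasp_force: 0.0
```

Run:
```python
from st import *
to(.598,.119,.2)
im,d=grab_frame('wrist');cv2.imwrite('pics/w5.png',im);np.savez('w5.npz',im=im,d=d,**{k:v for k,v in camera_model('wrist').items()})
```

```text
7.6833 [0.5353 0.1146 0.2081] xaxis deg 21.0 F [-0.1  0.1  0.1] op 0.0458 gf 0.0 [ 0.5   0.45 -0.97  1.8   0.41  1.11 -1.82]
tool delta [0.0602 0.0184 0.0079] 0.063
```

View pics/w5.png

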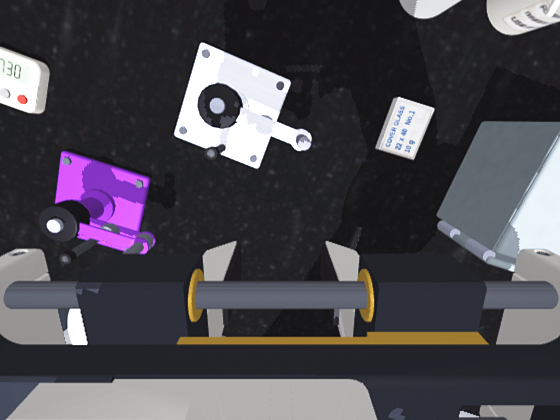

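The post top is at (305,141) and the pivot top at (217,105), with the arm at rest.

Run:
```python
from st import *
c=np.load('w5.npz')
for n,u,v,z in [('post',305,140,.125),('pivot',217,105,.125),('stop',211,154,.072),('b',206,45,.01),('b2',255,163,.01)]:
    p=R(c,u,v,z);print(n,p.round(4)); to(*p)
```

```text
7.7333 [0.5354 0.1145 0.2082] xaxis deg 20.8 F [ 0.3  0.2 -0.4] op 0.0461 gf 0.0 [ 0.5   0.45 -0.97  1.8   0.41  1.11 -1.82]
post [0.5996 0.1176 0.125 ]
tool delta [0.0612 0.0199 0.0831] 0.105
pivot [0.5999 0.1951 0.125 ]
tool delta [ 0.089  -0.0524  0.0832] 0.133
stop [0.5506 0.1975 0.072 ]
tool delta [ 0.0438 -0.0721  0.1362] 0.16
b [0.6527 0.2491 0.01  ]
tool delta [ 0.1577 -0.0841  0.1981] 0.267
b2 [0.5481 0.1542 0.01  ]
tool delta [ 0.0262 -0.0324  0.1982] 0.203
```

Emit:
arm_command --rows '[[[0.0305,0.01,0,0],[0.0305,0.01,0,0],[0,0,0.03,0],[0,0,0.03,0],[0,0,0.025,0],[0,0,0.025,0],[0,0,0,0]]]'

```text
t: 8.32
ee_pos: [0.5962, 0.1159, 0.0937]
tool_rot: [0.984, 0.18, -0.005, 0.0]
contact_force: [0.1, -1.7, -0.3]
opening: 0.0459
grasp_force: 0.0
```

Emit:
arm_command --rows '[[[0,0,0,0],[0,0,0,0],[0,0,0,0],[0,0,0,0],[0,0,0,0],[0,0,0,0]]]' --grip 1 --force 40

```text
t: 8.82
ee_pos: [0.6008, 0.1187, 0.1006]
tool_rot: [0.984, 0.181, 0.001, -0.001]
contact_force: [-1.5, -0.6, 5.2]
opening: 0.0106
grasp_force: 29.1
```

Run:
```python
from st import *
th=np.linspace(0,1.2,13); p=np.array([.599,.2025])[None]+.085*np.c_[-np.sin(th),-np.cos(th)]
q=p-p[0]; print('deltas in tool axes'); dd=np.diff(q,axis=0)@M[:2,:2]; print(dd.round(4)); print(p[0],p[-1])
```

```text
8.8167 [0.6008 0.1187 0.1006] xaxis deg 20.8 F [-1.5 -0.6  5.2] op 0.0106 gf 29.13486421108246 [ 0.36  0.68 -0.83  1.73  0.58  1.   -1.9 ]
deltas in tool axes
[[-0.0078 -0.0034]
 [-0.0074 -0.0042]
 [-0.0069 -0.0049]
 [-0.0064 -0.0056]
 [-0.0058 -0.0062]
 [-0.0052 -0.0067]
 [-0.0045 -0.0072]
 [-0.0038 -0.0076]
 [-0.003  -0.008 ]
 [-0.0022 -0.0082]
 [-0.0013 -0.0084]
 [-0.0005 -0.0085]]
[0.599  0.1175] [0.51977668 0.17169959]
```

Emit:
arm_command --rows '[[[-0.0078,-0.0034,0,0],[-0.0074,-0.0042,0,0],[-0.0069,-0.0049,0,0],[-0.0064,-0.0056,0,0],[-0.0058,-0.0062,0,0],[-0.0052,-0.0067,0,0],[-0.0045,-0.0072,0,0],[-0.0038,-0.0076,0,0],[0,0,0,0]]]'

```text
t: 9.57
ee_pos: [0.5392, 0.141, 0.1002]
tool_rot: [0.984, 0.18, 0.0, 0.003]
contact_force: [0.4, -5.2, 5.9]
opening: 0.0099
grasp_force: 40.0
```

Emit:
arm_command --rows '[[[-0.003,-0.008,0,0],[-0.0022,-0.0082,0,0],[-0.0013,-0.0084,0,0],[-0.0003,-0.0045,0,0],[0,0,0,0]]]'

```text
t: 9.98
ee_pos: [0.5216, 0.1643, 0.0999]
tool_rot: [0.984, 0.18, -0.001, 0.004]
contact_force: [-1.6, -9.2, 9.8]
opening: 0.0095
grasp_force: 40.0
```

Emit:
arm_command --rows '[[[0,-0.003,0,0],[0,-0.003,0,0],[0,0,0,0]]]'

```text
t: 10.23
ee_pos: [0.5196, 0.1686, 0.0998]
tool_rot: [0.984, 0.179, -0.002, 0.004]
contact_force: [-3.3, -9.9, 12.0]
opening: 0.0097
grasp_force: 40.0
```

Emit:
arm_command --rows '[[[0,-0.002,0,0],[0,-0.002,0,0],[0,0,0,0]]]'

```text
t: 10.48
ee_pos: [0.5187, 0.1728, 0.0998]
tool_rot: [0.984, 0.179, -0.001, 0.004]
contact_force: [-1.9, -10.1, 9.3]
opening: 0.01
grasp_force: 40.0
```

Emit:
arm_command --rows '[[[0,-0.002,0,0],[0,-0.002,0,0],[0,0,0,0]]]'

```text
t: 10.73
ee_pos: [0.5186, 0.1731, 0.0998]
tool_rot: [0.984, 0.178, -0.001, 0.006]
contact_force: [-0.3, -14.7, 11.1]
opening: 0.0097
grasp_force: 40.0
```

Emit:
arm_command --rows '[[[0,-0.002,0,0],[0,0,0,0],[0,0,0,0]]]'

```text
t: 10.98
ee_pos: [0.5185, 0.1732, 0.0998]
tool_rot: [0.984, 0.177, -0.001, 0.007]
contact_force: [1.9, -18.1, 11.3]
opening: 0.0097
grasp_force: 40.0
```

Run:
```python
from st import *
im,d=grab_frame('wrist');im2,_=grab_frame('scene');im3,_=grab_frame('side')
f=lambda i,v,u:cv2.resize(i[v:v+75,u:u+95],(380,300),interpolation=cv2.INTER_CUBIC)
a=cv2.resize(im[130:340,130:430],(760,300)) if 0 else im[60:360]
cv2.imwrite('pics/w6.png',np.vstack([np.hstack([f(im2,215,195),f(im3,215,205)]),cv2.resize(im[130:330],(760,271))]))
```

```text
10.9833 [0.5185 0.1732 0.0998] xaxis deg 20.4 F [  1.9 -18.1  11.3] op 0.0097 gf 40.00581979751587 [ 0.29  0.58 -0.86  1.89  0.56  0.94 -2.06]
```

View pics/w6.png

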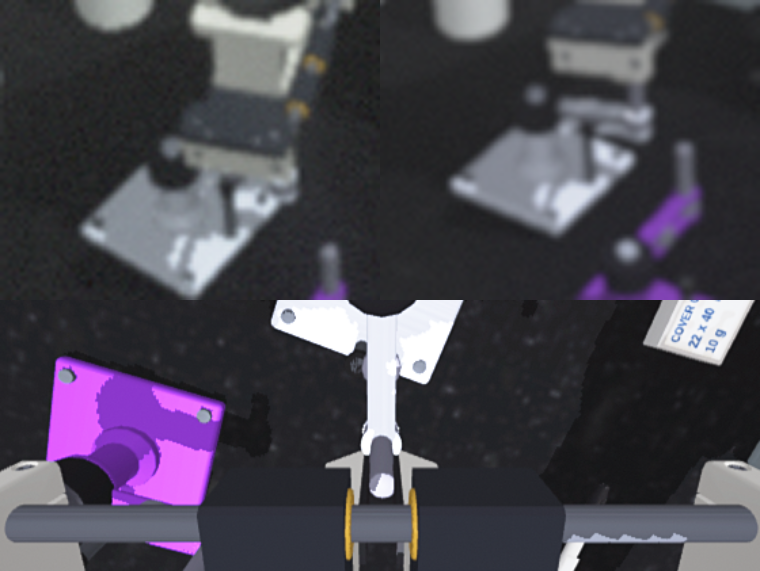

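The post is pinched and the arm lies against the stop post. The position stays fixed at (0.5185, 0.173) while the push rises from 10 to 18 N, so it is at the stop. I'll hand the job in while holding it.

```bash
python3 -c "
from rig import job_done; print(job_done())"
```

```text
the job is handed in; nothing more can be done
None
```

I pushed the printer door shut first; it took a 20 N push without moving and looked flush with the case. I then swung the tensioner arm to its stop and handed the job in at about 11 s, with the fingers still holding it there.

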